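Press a biscuit stamp's die home in locking pliers

ROBOT

A 7-joint arm with a two-finger parallel gripper is mounted at the origin on the work surface. World frame = base frame: x ahead of the robot, y to its left, z up, the work surface at z = 0. Lengths are in m, angles in rad, forces in N, time in s.
With the tool pointing down it reaches from about 0.35 to 0.9 m from the base axis. Payload 7.2 kg.
Tool frame: the origin (TCP) lies midway between the tips of the shut fingers; the grasp point (between the pads) lies 19 mm behind it; z points along the fingers, y is the direction in which the jaws open and shut (so a half turn about z gives the same grasp; the last joint's range is limited). The gripper opens to 88 mm and grips with 3 to 60 N. Pads are 20 mm wide; open, the fingers measure 115 mm over their backs; the gripper's body (75 mm by 178 mm) begins 61 mm behind the grasp point.
Start: joints at [-1.212, 0.411, -0.013, 1.596, 0.006, 1.134, -0.082], TCP at [0.259, 0.569, 0.223] pointing down, gripper open.
Joint ranges: [-2.95, 2.95], [-0.29, 1.99], [-1.47, 1.44], [0.14, 2.54], [-1.03, 4.17], [0.13, 1.85], [-2.86, 2.86]. Speed limits (rad/s): [2.39, 2.39, 3.01, 3.01, 3.14, 3.14, 3.14].

INTERFACE

Orientations are given as a 3x3 rotation matrix whose columns are the frame's x, y, z axes.
In Python, from bench import r gives the robot as it stands.
- The arm moves only by the tool servo_tool, never from a script. Its argument "series" is a list of rows, each an object with "angular": the turn, a rotation vector about the tool's x, y, z in degrees, a list of three; "offset": the shift along the tool's x, y, z in mm, a list of three; "hand": the opening in per cent of the stroke, from 0 (shut) to 100 (fully open). A call has 1 to 8 rows; each row shifts and turns the commanded pose from where the row before left it, along the tool's axes as they then stand; what a row does not reach is not made up. A row lasts 1/8 s, in which the tool goes at most 62.5 mm and 10.7 degrees, less where a joint would pass 70% of its speed; a pose out of reach is approached as far as the arm can. A call is refused whole if a number of a shift passes 62.5 or a number of a turn 10.7, either way. A call with a gripper value outside its range is refused whole. The fingers move at their own pace and stop on an object; the grip force is fixed at half the most. Time passes only in rows, so rows that do not move let the fingers close. It gives the time, the measured TCP pose, the force and the opening at its end, in the units of the state.
- r.read_state(): the state, without advancing time (a new reading comes with each control period).
- r.capture(name): name is "side" or "top"; returns a dict with "frame" (420x560x3 uint8, blue, green, red), "fx", "fy", "cx", "cy" (pixels), "rvec" (rotation vector, rad) and "tvec" (3), from world to camera coordinates, as OpenCV has them. Camera axes: x right, y down, z forward; pixel columns grow to the right and rows downward; lengths in m; the calibration is good to about 2 mm. A picture is of the moment at which its call begins. There is no depth.
- r.sign_off(): hands the job in, once; it reports no verdict.
The state is a dict: "time_s": time; "qpos": joint angles; "joint_vel": joint speeds; "tau": joint torques, N m; "tcp_pos": TCP position; "ee_rot": TCP orientation; "contact_force": force on the tool from outside, world axes, zero at the start; "torque": the same for the moment, N m; "gripper_width": finger opening in m.
Only numpy, scipy, OpenCV 4.12 (cv2) and the standard library are available. Lean on these libraries where they do the work, as an engineer would, in place of code of your own. Each camera call takes 0.05 s, during which the arm holds its last target.

TASK

Stand the biscuit stamp in the seat between the open jaws of the bench locking pliers with its die facing a jaw, then squeeze the handles until they snap over centre and stay locked by themselves, pressing the die flush; the die is to be pressed by the pliers only, not by the fingers. Then pull the release lever so that the pliers spring open, and leave the stamp in the seat. Squeeze evenly and gently: the pliers must not be strained or swung round on their swivel foot; leave the other things on the bench where they are.

Things in the scene. Friction and masses are not known exactly. Their poses are not given: they have to be found in the camera images.
- nest (a point): work seat of the bench locking pliers (0.25 m long, 125 mm wide, 66 mm tall, steel): centre between the open jaws, 12 mm above the bench. Axes of the pliers: x from handles to jaws, y from the fixed handle and jaw (-y) to the moving ones (+y), z up. Open pads are 57 mm apart in y. Two cheeks, 42 mm apart inside in x, top 26 mm above the bench, hold the stamp; 36 mm beside it are free.
- fixed_grip (a point): middle of the fixed handle where it is best squeezed: 147 mm behind nest (-x), y -11.5 mm, 45 mm above the bench; a bar 9 mm thick (y), 22 mm tall (34 to 56 mm above the bench), along x. The pliers stand on a stiff swivel foot, its upright axis through nest: more than 10 N sideways here turns them, and this point must not shift 10 mm, so the grip must follow the fixed handle as it closes.
- handle_grip (a point): middle of the moving handle opposite fixed_grip, 45 mm above the bench, 32 mm from its tail end; bar 9 mm thick, 22 mm tall. Over both outer faces the handles measure 66 mm here when open, 32 mm when locked. Squeezing here takes 5 to 15 N, varying over the stroke, until they snap over centre and stay; over 50 N (a hard or fast snatch) bends them: close in small steps. The point turns with the handle.
- handle (a joint): angle of the moving handle, rad: 0 open, 0.35 at centre, 0.39 at the stop (locked over centre). It turns about an upright pin 67 mm behind nest (-x) at y 12 mm. Left alone it springs open from below 0.35 and stays locked from above.
- lever_tab (a point): where to pull the release lever: an upright flat tab 8 mm thick (y), 22 mm tall (34 to 56 mm above the bench), sticking out 45 mm behind the fixed handle's tail; the point is 10 mm from its free end, 35 mm from its pivot. Pulled away from the moving handle, to -y of the pliers (an arc about the pivot), its nose pushes the moving handle back over centre and the pliers spring open.
- lever (a joint): angle of the release lever, rad: 0 at rest, grows as the tab is pulled to -y, springs back by itself. Its nose meets the locked handle at about 0.08, the pliers trip at 0.3 to 0.45, its stop is at 0.6. Takes some 2 to 5 N at the tab; over 50 N bends it.
- stamp_center (a point): centre of the loose biscuit stamp, a wooden block 36 (x) x 44 (y) x 50 mm (z, up), 150 g, standing, so 25 mm above what it stands on. On its +y face an aluminium die, 28 x 34 mm, stands proud by up to 5 mm. Take it by its plain x faces (36 mm apart). In the seat its y lies along y of the pliers, the die facing either jaw.
- die (a joint): how far the die is pressed into the stamp, m: 0 standing 5 mm proud, 0.005 flush. It slides stiffly (about 18 N) and stays where it is left.
- jam_jar: jam jar, 60 mm wide, 85 mm tall; bystander. Origin: centre of its underside
- big_jar: glass jar, 74 mm wide, 80 mm tall; bystander. Origin: centre of its underside
- cutter: round steel biscuit cutter ring, 60 mm wide, 35 mm tall, standing near the pliers; bystander. Origin: centre of its underside
- nozzle: piping nozzle, cone 32 mm wide at the foot, 45 mm tall, standing near the pliers; bystander. Origin: centre of its underside
- bowl: steel bowl, 220 mm wide, 75 mm tall; bystander. Origin: centre of its underside
- spatula: spatula lying flat; bystander. Origin: centre of its underside
- scoop: long spoon lying flat; bystander. Origin: centre of its underside
Not all that is in view belongs to the job. There is more than one size of the part that bears stamp_center; the job needs the smallest.

How it is judged:
By the outcome, as a careful person would: the job done as asked, in the order asked, and still so for the second after the job is handed in, with the robot touching nothing.
It also fails if it takes over 72 s, if anything falls off the work surface, if the arm or the gripper's body presses on something with over 40 N, if the wrist force passes 120 N, or if a joint passes its speed limit or range.

## Working session

There is one attempt and no reset: what is moved stays moved. The work goes in short steps, Python scripts to look and compute and a tool call to move; the robot and the scene stay as the last step left them, time stands still between calls to the robot, and variables do not carry over. Pictures are saved under pics/ and viewed, and the job is handed in when it is done.

Besides the shell and the picture viewer there is one more tool, called after "Request:" as name([rows], argument=value, ...), one row to a line, values as JSON. servo_tool: Moves the arm, as the interface text tells. Its arguments: {"type":"object","properties":{"series":{"type":"array"}},"required":["series"]}

```bash
ls; mkdir -p pics; python3 - <<'E'
from bench import r
import cv2
s=r.read_state()
print(s['time_s'],s['tcp_pos'],s['ee_rot'],s['gripper_width'])
for n in('top','side'):
    c=r.capture(n); cv2.imwrite(f'pics/{n}0.png',c['frame']); print(n,c['fx'],c['fy'],c['cx'],c['cy'],c['rvec'],c['tvec'])
E
```

```text
pics
0.0 [0.25856139 0.56842432 0.22180816] [[-9.10301571e-01  4.13945328e-01 -5.61072613e-04]
 [ 4.13945686e-01  9.10300246e-01 -1.55931895e-03]
 [-1.34728259e-04 -1.65170408e-03 -9.99998627e-01]] 0.0878385795674269
top 402.9220332621166 402.9220332621166 283.7000421423275 215.51499226220298 [ 2.139963   -2.181516    0.11678125] [0.03526452 0.57230827 1.33194744]
side 495.1724544833126 495.1724544833126 277.9689450851108 209.36360515336844 [ 2.10359162 -0.29974361  0.19456018] [-0.57848419  0.12446841  1.48415361]
```

View pics/top0.png

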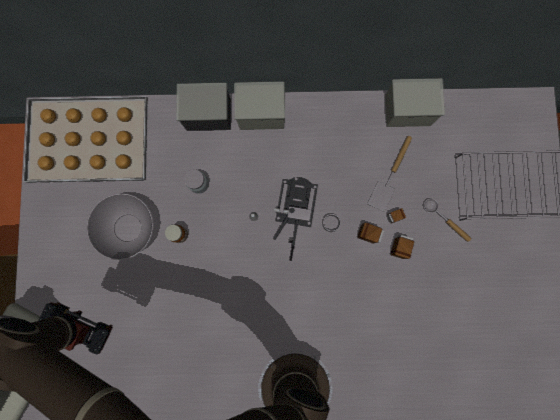

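View pics/side0.png

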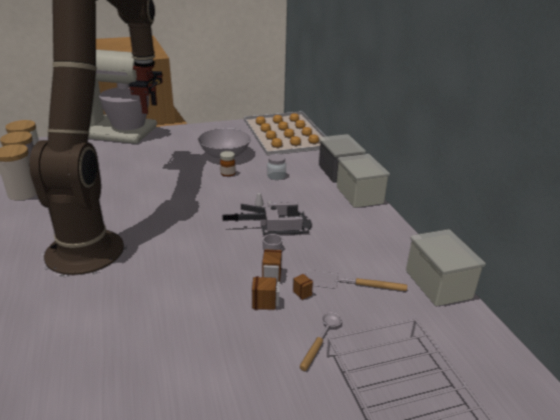

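```bash
cat > h.py <<'E'
import cv2,numpy as np
from bench import r
def cap(n):
    c=r.capture(n); K=np.array([[c['fx'],0,c['cx']],[0,c['fy'],c['cy']],[0,0,1]]); R=cv2.Rodrigues(np.array(c['rvec']))[0]
    return c['frame'],K,R,np.array(c['tvec']).ravel(),np.array(c['rvec'])
def pix(c,u,v,z):
    f,K,R,t,_=c; d=R.T@np.linalg.solve(K,[u,v,1.]); o=-R.T@t; return o+d*(z-o[2])/d[2]
def proj(c,P):
    f,K,R,t,rv=c; return cv2.projectPoints(np.atleast_2d(np.array(P,float)),rv,t,K,None)[0][:,0]
def crop(c,name,u0,v0,u1,v1,s,pts=None):
    im=cv2.resize(c[0][v0:v1,u0:u1],None,fx=s,fy=s,interpolation=cv2.INTER_CUBIC)
    im=cv2.convertScaleAbs(im,alpha=1.5)
    for i in range(u0//10*10+10,u1,10):
        cv2.line(im,((i-u0)*s,0),((i-u0)*s,6 if i%50 else 14),(0,255,255),1)
        if i%20==0: cv2.putText(im,str(i),((i-u0)*s,18),0,.35,(0,255,255),1)
    for i in range(v0//10*10+10,v1,10):
        cv2.line(im,(0,(i-v0)*s),(6,(i-v0)*s),(0,255,255),1)
        if i%20==0: cv2.putText(im,str(i),(8,(i-v0)*s+4),0,.35,(0,255,255),1)
    if pts is not None:
        for p in pts: cv2.circle(im,(int((p[0]+.5-u0)*s),int((p[1]+.5-v0)*s)),2,(0,0,255),-1)
    cv2.imwrite('pics/'+name,im)
E
python3 - <<'E'
from h import *
c=cap('top'); crop(c,'t_pl.png',240,165,350,270,7); crop(c,'t_st.png',350,190,430,265,8)
d=cap('side'); crop(d,'s_pl.png',210,180,320,250,7); crop(d,'s_st.png',240,235,320,315,7)
E
```

```text
(no output)
```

View pics/t_pl.png

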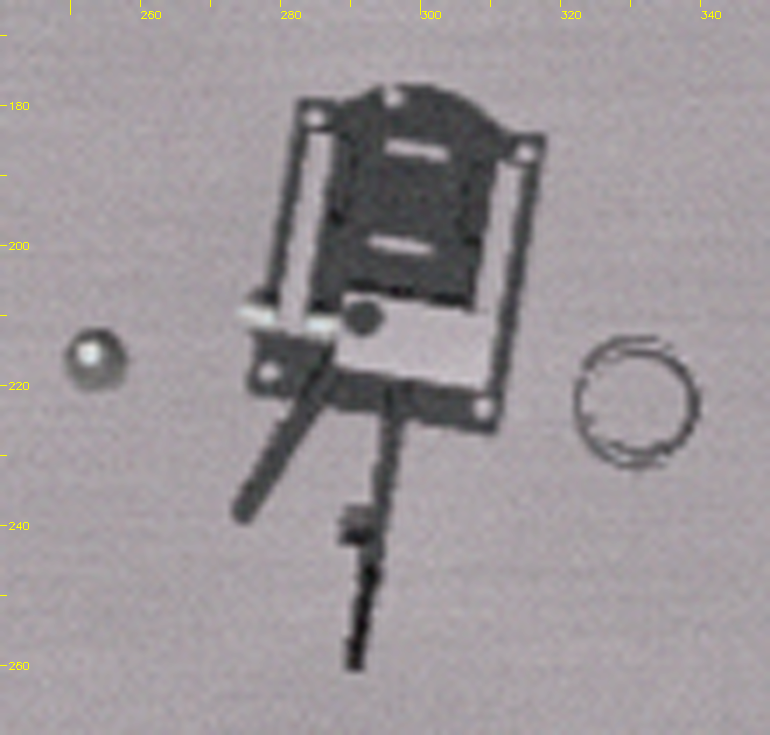

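View pics/t_st.png

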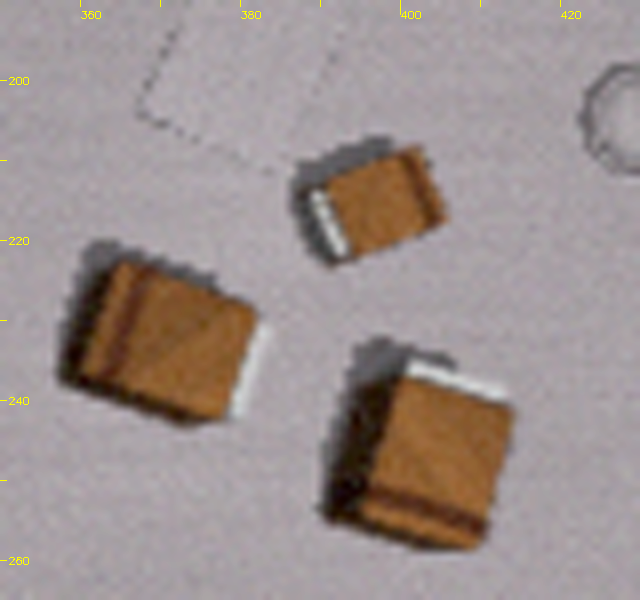

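View pics/s_pl.png

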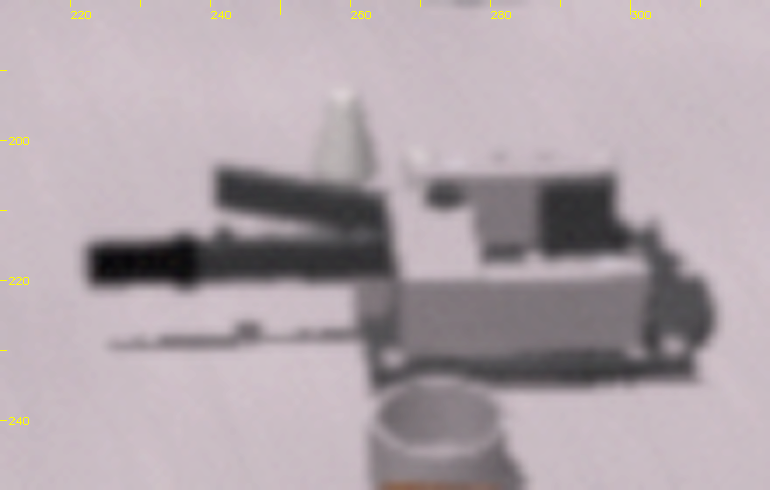

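View pics/s_st.png

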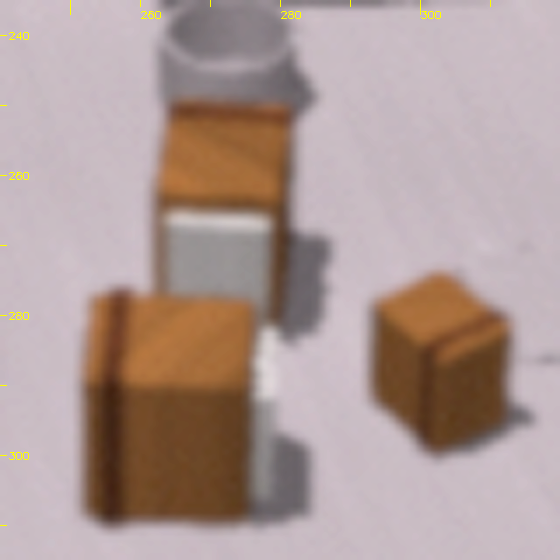

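```bash
cat >> h.py <<'E'
def T(p,P):
    P=np.atleast_2d(np.array(P,float)); a=p[2]; R=np.array([[np.cos(a),-np.sin(a)],[np.sin(a),np.cos(a)]])
    return np.c_[P[:,:2]@R.T+p[:2],P[:,2]]
E
python3 - <<'E'
from h import *
from scipy.optimize import least_squares
c=cap('top'); d=cap('side')
q=lambda x,y:(240+x/7,165+y/7)
# stamp
pts=[(328,183),(345,258),(447,218),(418,148)]
P=np.array([pix(c,350+x/8-.5+.5/8*0,190+y/8-.5,.05) for x,y in pts]); print(P, np.linalg.norm(np.diff(P,axis=0,append=P[:1]),axis=1)); print('stamp',P.mean(0))
v=(P[0]+P[1]-P[2]-P[3]); print('ang y',np.degrees(np.arctan2(v[1],v[0])))
a=pix(c,240+415/7-.5,165+150/7-.5,.026); b=pix(c,240+400/7-.5,165+245/7-.5,.026); print('nest',(a+b)/2,np.linalg.norm(a-b),np.degrees(np.arctan2(*(a-b)[1::-1])))
for n,x,y,z in[('tabend',355,668,.056),('fixed',393,440,.056),('tailjoint',372,558,.056),('movtail',243,515,.056),('bolt1',315,117,.01),('b2',527,152,.01),('b3',268,370,.01),('b4',484,408,.01)]:
    print(n,pix(c,240+x/7-.5,165+y/7-.5,z))
E
```

```text
[[ 0.57445926 -0.33266806  0.05      ]
 [ 0.54288716 -0.33820161  0.05      ]
 [ 0.5588005  -0.38147289  0.05      ]
 [ 0.5884459  -0.37093287  0.05      ]] [0.03205335 0.04610465 0.03146333 0.04074091]
stamp [ 0.5661482  -0.35581886  0.05      ]
ang y 110.13841524838293
nest [ 0.65127059 -0.02518526  0.026     ] 0.04765429947031485 -10.160918871535662
tabend [0.42293152 0.00553006 0.056     ]
fixed [ 0.52992144 -0.01468847  0.056     ]
tailjoint [ 0.47432068 -0.00355052  0.056     ]
movtail [0.4957633  0.05694095 0.056     ]
bolt1 [0.69534929 0.01929654 0.01      ]
b2 [ 0.67561076 -0.08541966  0.01      ]
b3 [0.56945229 0.04481041 0.01      ]
b4 [ 0.54863114 -0.06082417  0.01      ]
```

```bash
python3 - <<'E'
from h import *
c=cap('top'); d=cap('side')
p=(.651,-.0255,np.radians(-10.8))
L=[]
for x in (-21,21):
  for y in (-28.5,28.5): L.append((x,y,26))
for x in (-147,-179,-214,-224): 
  L.append((x,-11.5,56)); L.append((x,-11.5,34))
L+= [(-67,12,66),(-141,42,56)]
W=T(p,np.array(L)/1000)
crop(c,'t_ov.png',240,165,350,270,7,proj(c,W)); crop(d,'s_ov.png',210,180,320,250,7,proj(d,W))
a=np.radians(20.5)
ps=(.5665,-.355,a); S=T(ps,[(x*.018,y*.022,z) for x in(-1,1) for y in(-1,1) for z in(0,.05)])
crop(c,'t_ovs.png',350,190,430,265,8,proj(c,S)); crop(d,'s_ovs.png',240,235,330,315,7,proj(d,S))
i=[cv2.imread('pics/'+n) for n in('t_ov.png','s_ov.png','t_ovs.png','s_ovs.png')]
i=[cv2.resize(x,(560,int(560*x.shape[0]/x.shape[1]))) for x in i]
E
```

```text
(no output)
```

View pics/t_ov.png

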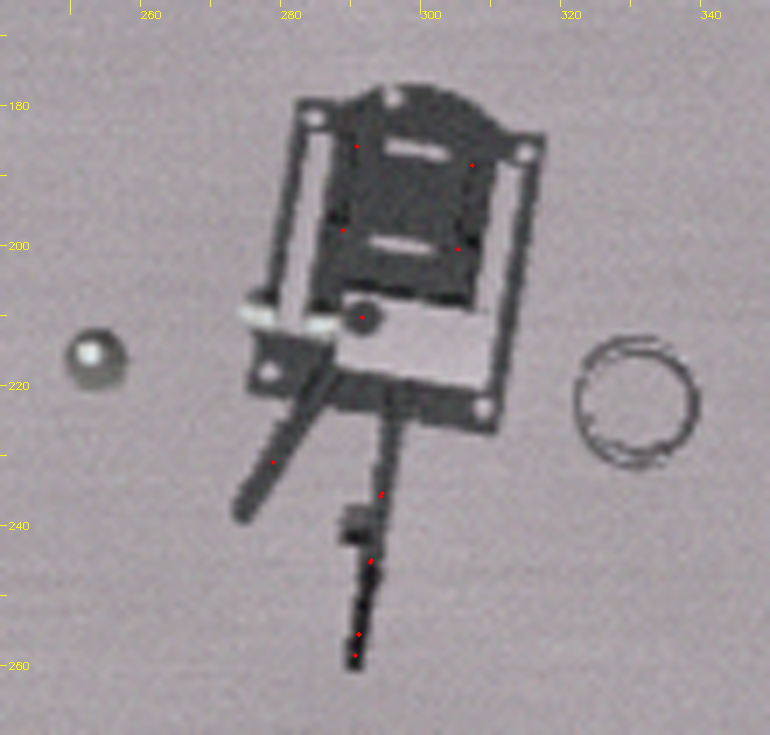

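View pics/s_ov.png

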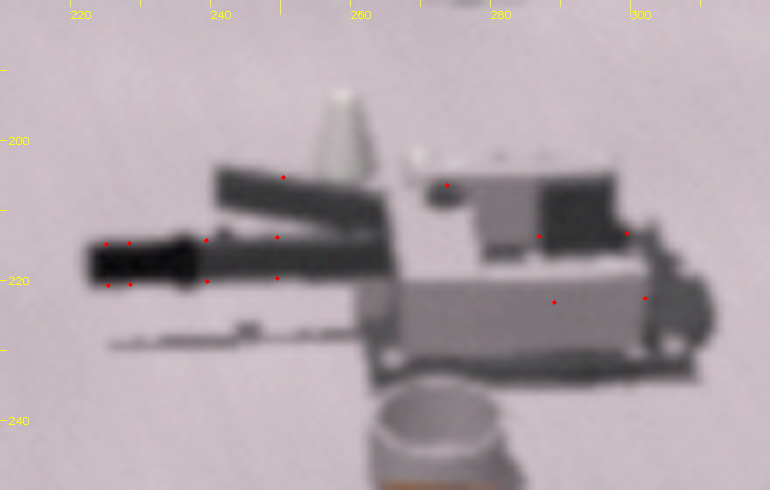

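View pics/t_ovs.png

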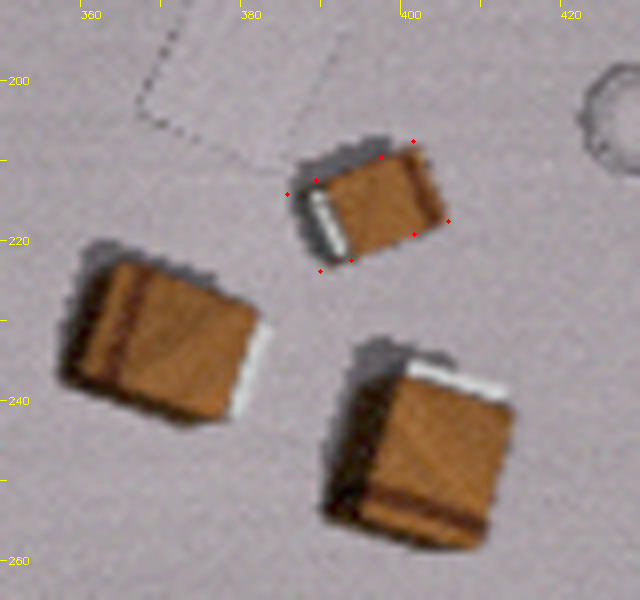

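View pics/s_ovs.png

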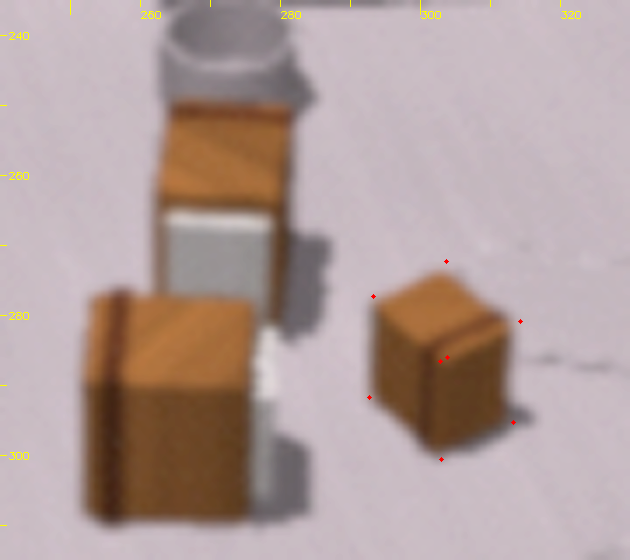

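Candidates for the stamp are three blocks in the top view: (371,232) large, (403,246) large and (397,215) smallest. The close crop confirms (397,215) is the smallest, and its die faces left (+y). In the plier overlay, the nest is at about (298,193), the handles point towards the robot, and the moving handle is on the left.

Request:
servo_tool([
  {"offset": [-41,-44,0],"angular": [0,0,0],"hand": 60},
  {"offset": [-41,-44,0],"angular": [0,0,0],"hand": 60},
  {"offset": [-41,-44,0],"angular": [0,0,0],"hand": 60},
  {"offset": [-41,-44,0],"angular": [0,0,0],"hand": 60},
  {"offset": [-41,-44,0],"angular": [0,0,0],"hand": 60},
  {"offset": [-41,-44,0],"angular": [0,0,0],"hand": 60},
  {"offset": [-41,-44,0],"angular": [0,0,0],"hand": 60},
  {"offset": [-41,-44,0],"angular": [0,0,0],"hand": 60},
])

```text
time_s: 1.4
tcp_pos: [0.4121, 0.1109, 0.2231]
ee_rot: [[-0.91, 0.414, 0.001], [0.414, 0.91, 0.001], [-0.001, 0.001, -1.0]]
contact_force: [0.9, 0.5, 0.3]
gripper_width: 0.0525
```

Request:
servo_tool([
  {"offset": [-41,-44,0],"angular": [0,0,0],"hand": 60},
  {"offset": [-41,-44,0],"angular": [0,0,0],"hand": 60},
  {"offset": [-41,-44,0],"angular": [0,0,0],"hand": 60},
  {"offset": [-41,-44,0],"angular": [0,0,0],"hand": 60},
  {"offset": [-41,-44,0],"angular": [0,0,0],"hand": 60},
  {"offset": [-41,-44,0],"angular": [0,0,0],"hand": 60},
  {"offset": [-41,-44,0],"angular": [0,0,0],"hand": 60},
  {"offset": [-41,-44,0],"angular": [0,0,0],"hand": 60},
])

```text
time_s: 2.4
tcp_pos: [0.5652, -0.345, 0.2226]
ee_rot: [[-0.911, 0.413, 0.0], [0.413, 0.911, 0.0], [-0.0, 0.0, -1.0]]
contact_force: [0.7, 0.6, 0.9]
gripper_width: 0.0525
```

Request:
servo_tool([
  {"offset": [0,0,0],"angular": [0,0,10],"hand": 60},
  {"offset": [0,0,0],"angular": [0,0,10],"hand": 60},
  {"offset": [0,0,0],"angular": [0,0,10],"hand": 60},
  {"offset": [0,0,0],"angular": [0,0,10],"hand": 60},
  {"offset": [0,0,0],"angular": [0,0,5.5],"hand": 60},
  {"offset": [0,0,0],"angular": [0,0,0],"hand": 60},
])

```text
time_s: 3.15
tcp_pos: [0.5646, -0.3432, 0.2225]
ee_rot: [[-0.344, 0.939, -0.0], [0.939, 0.344, -0.0], [0.0, -0.0, -1.0]]
contact_force: [0.0, 0.1, -0.2]
gripper_width: 0.0526
```

```bash
python3 - <<'E'
from h import *
d=cap('side'); print(pix(d,302,278.7,.05)); print(proj(d,[(.5661,-.3558,.05)]))
s=r.read_state(); D=np.array([.5655,-.355,.019])-s['tcp_pos']; print(D@s['ee_rot']*1000)
crop(d,'s_1.png',240,200,340,320,6)
E
```

```text
[ 0.56293629 -0.35433479  0.05      ]
[[303.30800717 278.83677674]]
[-11.33939038  -3.11193132 203.50878962]
```

View pics/s_1.png

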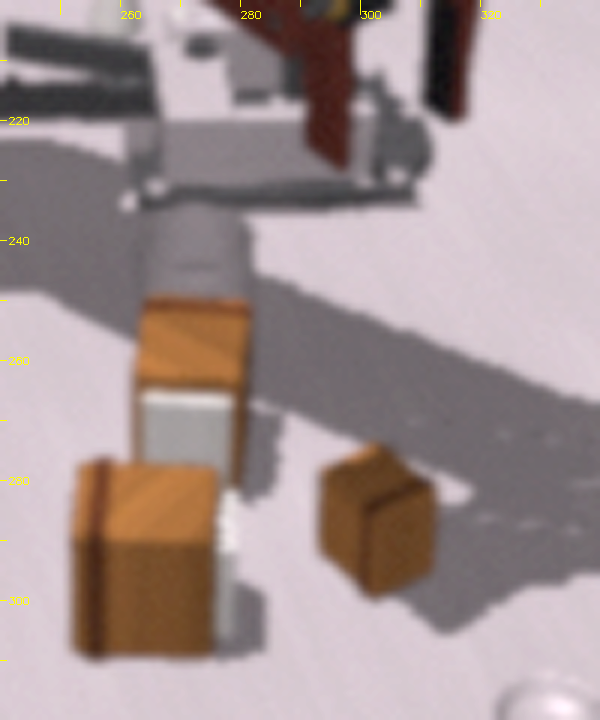

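The tool is above the smallest stamp, at about (302,279) in the side view. The two cameras agree on its position to within 3 mm.

Request:
servo_tool([
  {"offset": [-11.3,-3.4,50],"angular": [0,0,0],"hand": 60},
  {"offset": [0,0,50],"angular": [0,0,0],"hand": 60},
  {"offset": [0,0,40],"angular": [0,0,0],"hand": 60},
  {"offset": [0,0,0],"angular": [0,0,0],"hand": 60},
])

```text
time_s: 3.7
tcp_pos: [0.5635, -0.3539, 0.0798]
ee_rot: [[-0.344, 0.939, -0.005], [0.939, 0.344, 0.003], [0.004, -0.004, -1.0]]
contact_force: [1.0, 0.1, 0.3]
gripper_width: 0.0529
```

```bash
python3 - <<'E'
from h import *
d=cap('side');crop(d,'s_2.png',270,210,350,310,7)
s=r.read_state(); D=np.array([.5655,-.355,.019])-s['tcp_pos']; print(D@s['ee_rot']*1000)
E
```

```text
[-0.29366792  0.90439952 63.24018646]
```

View pics/s_2.png

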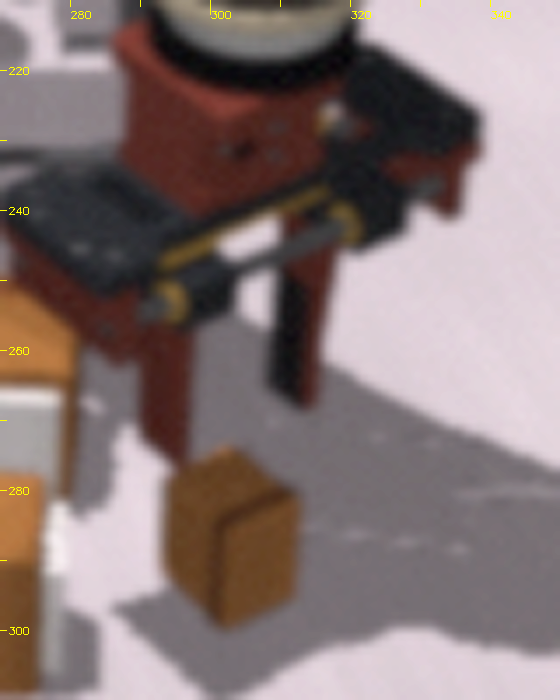

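The fingers straddle the stamp, so I go down and grip.

Request:
servo_tool([
  {"offset": [0,0,30],"angular": [0,0,0],"hand": 60},
  {"offset": [0,1,20],"angular": [0,0,0],"hand": 60},
  {"offset": [0,0,11],"angular": [0,0,0],"hand": 60},
  {"offset": [0,0,0],"angular": [0,0,0],"hand": 60},
])

```text
time_s: 4.25
tcp_pos: [0.5661, -0.3549, 0.0216]
ee_rot: [[-0.343, 0.939, -0.0], [0.939, 0.343, 0.0], [0.0, -0.0, -1.0]]
contact_force: [-0.2, -0.0, 0.2]
gripper_width: 0.0526
```

Request:
servo_tool([
  {"offset": [0,0,0],"angular": [0,0,0],"hand": 20},
  {"offset": [0,0,0],"angular": [0,0,0],"hand": 20},
  {"offset": [0,0,0],"angular": [0,0,0],"hand": 20},
  {"offset": [0,0,0],"angular": [0,0,0],"hand": 20},
])

```text
time_s: 4.75
tcp_pos: [0.5665, -0.3552, 0.0225]
ee_rot: [[-0.343, 0.939, 0.001], [0.939, 0.343, -0.001], [-0.001, 0.001, -1.0]]
contact_force: [-0.3, 0.9, 5.8]
gripper_width: 0.036
```

Request:
servo_tool([
  {"offset": [0,0,-20],"angular": [0,0,0],"hand": 20},
  {"offset": [0,0,-40],"angular": [0,0,0],"hand": 20},
  {"offset": [0,0,-50],"angular": [0,0,10],"hand": 20},
  {"offset": [0,0,-20],"angular": [0,0,10],"hand": 20},
  {"offset": [0,0,0],"angular": [0,0,10],"hand": 20},
  {"offset": [0,0,0],"angular": [0,0,0.9],"hand": 20},
  {"offset": [0,0,0],"angular": [0,0,0],"hand": 20},
])

```text
time_s: 5.62
tcp_pos: [0.5659, -0.3546, 0.1516]
ee_rot: [[0.185, 0.983, -0.001], [0.983, -0.185, 0.0], [0.0, -0.001, -1.0]]
contact_force: [0.8, 0.4, -1.9]
gripper_width: 0.0358
```

```bash
python3 - <<'E'
from h import *
c=cap('top');cv2.imwrite('pics/top3.png',c[0]); d=cap('side');crop(d,'s_3.png',230,150,350,260,6)
s=r.read_state(); R=s['ee_rot'];print(s['gripper_width'],s['tcp_pos'],np.degrees(np.arctan2(R[1][1],R[0][1])))
D=np.array([.651,-.0255,.15])-s['tcp_pos']; print(D@s['ee_rot']*1000)
E
```

```text
0.03561861275497694 [ 0.56585192 -0.35479672  0.15143071] -10.718937701521948
[339.38734771  22.41686244   1.5105542 ]
```

View pics/s_3.png

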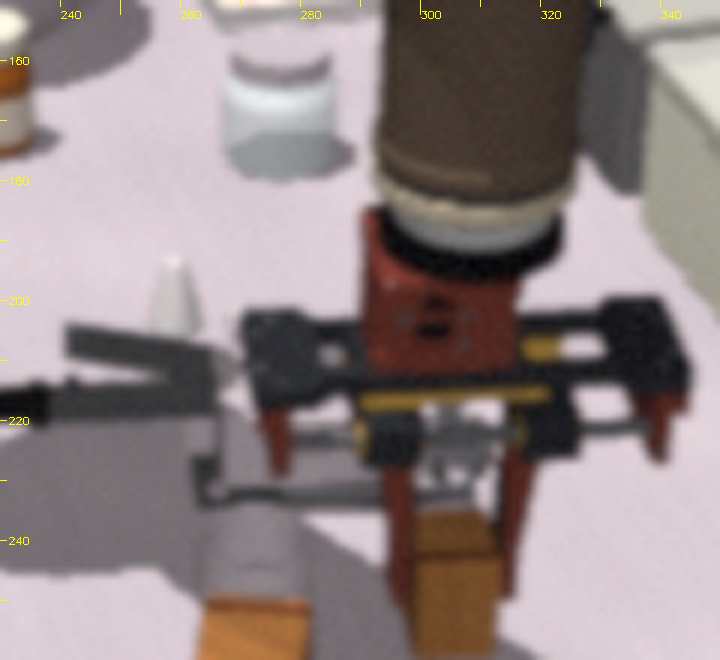

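The stamp is held square, at about (306,248). I carry it over to above the nest.

Request:
servo_tool([
  {"offset": [48,3,0],"angular": [0,0,0],"hand": 20},
  {"offset": [48,3,0],"angular": [0,0,0],"hand": 20},
  {"offset": [48,3,0],"angular": [0,0,0],"hand": 20},
  {"offset": [48,3,0],"angular": [0,0,0],"hand": 20},
  {"offset": [48,3,0],"angular": [0,0,0],"hand": 20},
  {"offset": [48,3,0],"angular": [0,0,0],"hand": 20},
  {"offset": [48,3,0],"angular": [0,0,0],"hand": 20},
  {"offset": [3.5,1.5,0],"angular": [0,0,0],"hand": 20},
])

```text
time_s: 6.72
tcp_pos: [0.6529, -0.0201, 0.1508]
ee_rot: [[0.18, 0.984, -0.001], [0.984, -0.18, 0.002], [0.002, -0.001, -1.0]]
contact_force: [0.6, -0.5, -2.0]
gripper_width: 0.036
```

Request:
servo_tool([
  {"offset": [0,0,25],"angular": [0,0,0],"hand": 20},
  {"offset": [0,0,25],"angular": [0,0,0],"hand": 20},
  {"offset": [0,0,0],"angular": [0,0,0],"hand": 20},
  {"offset": [0,0,0],"angular": [0,0,0],"hand": 20},
])

```text
time_s: 7.22
tcp_pos: [0.6525, -0.0267, 0.1026]
ee_rot: [[0.189, 0.982, 0.001], [0.982, -0.189, -0.0], [-0.0, 0.001, -1.0]]
contact_force: [0.2, -0.5, -2.2]
gripper_width: 0.0358
```

```bash
python3 - <<'E'
from h import *
c=cap('top');crop(c,'t_4.png',240,165,350,270,7); d=cap('side');crop(d,'s_4.png',210,150,330,250,6)
s=r.read_state(); R=s['ee_rot'];print(s['gripper_width'],s['tcp_pos'],np.degrees(np.arctan2(R[1][1],R[0][1])))
D=np.array([.651,-.0255,.0345])-s['tcp_pos']; print(D@s['ee_rot']*1000)
E
```

```text
0.03608952396055149 [ 0.65276231 -0.02633476  0.10290737] -10.862939815612137
[ 0.46881027 -2.00194014 68.40426536]
```

View pics/s_4.png

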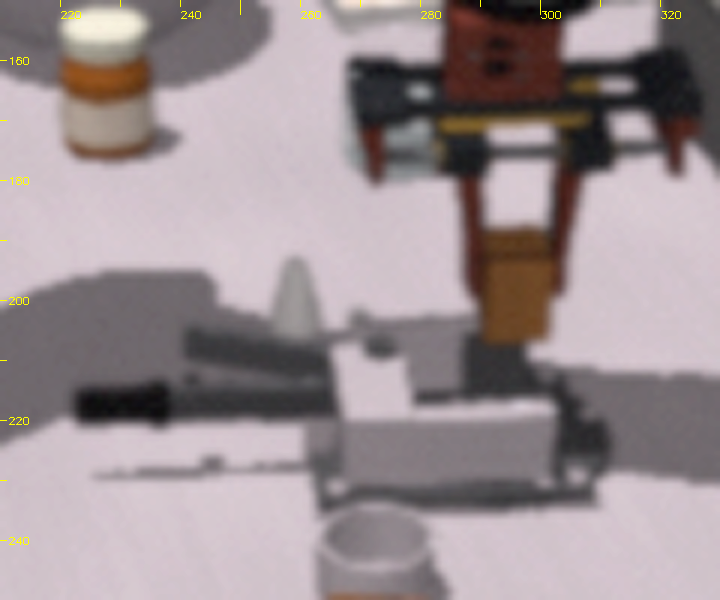

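View pics/t_4.png

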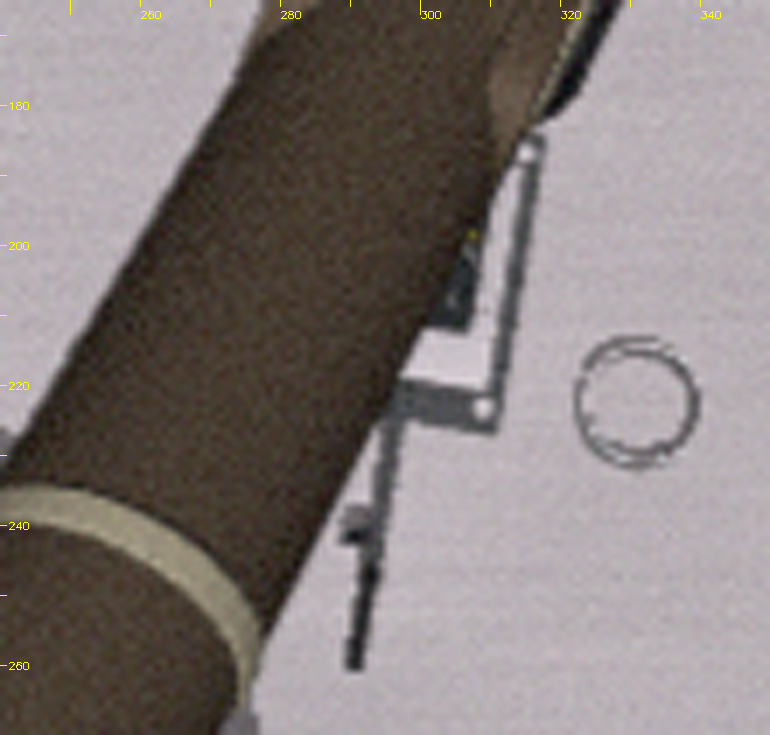

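The stamp hangs over the seat, at about (295,197) in the side view. I make a small correction and go down slowly, watching the force.

Request:
servo_tool([
  {"offset": [0.5,-2,15],"angular": [0,0,0],"hand": 20},
  {"offset": [0,0,15],"angular": [0,0,0],"hand": 20},
  {"offset": [0,0,8],"angular": [0,0,0],"hand": 20},
  {"offset": [0,0,6],"angular": [0,0,0],"hand": 20},
  {"offset": [0,0,4],"angular": [0,0,0],"hand": 20},
  {"offset": [0,0,4],"angular": [0,0,0],"hand": 20},
  {"offset": [0,0,0],"angular": [0,0,0],"hand": 20},
])

```text
time_s: 8.2
tcp_pos: [0.6502, -0.0248, 0.0495]
ee_rot: [[0.188, 0.982, -0.0], [0.982, -0.188, 0.0], [0.0, -0.0, -1.0]]
contact_force: [-0.9, 0.8, -1.5]
gripper_width: 0.0363
```

Request:
servo_tool([
  {"offset": [0,0,3],"angular": [0,0,0],"hand": 20},
  {"offset": [0,0,3],"angular": [0,0,0],"hand": 20},
  {"offset": [0,0,2],"angular": [0,0,0],"hand": 20},
])

```text
time_s: 8.57
tcp_pos: [0.6502, -0.0248, 0.0414]
ee_rot: [[0.188, 0.982, -0.0], [0.982, -0.188, 0.0], [0.0, -0.0, -1.0]]
contact_force: [-0.2, -0.6, -2.7]
gripper_width: 0.0358
```

Request:
servo_tool([
  {"offset": [0,0,2],"angular": [0,0,0],"hand": 20},
  {"offset": [0,0,1],"angular": [0,0,0],"hand": 20},
  {"offset": [0,0,0],"angular": [0,0,0],"hand": 20},
])

```text
time_s: 8.95
tcp_pos: [0.6502, -0.0249, 0.0386]
ee_rot: [[0.188, 0.982, -0.0], [0.982, -0.188, 0.0], [0.0, -0.0, -1.0]]
contact_force: [-0.4, -0.1, -1.8]
gripper_width: 0.0358
```

Request:
servo_tool([
  {"offset": [0,0,2],"angular": [0,0,0],"hand": 20},
  {"offset": [0,0,1],"angular": [0,0,0],"hand": 20},
  {"offset": [0,0,0],"angular": [0,0,0],"hand": 20},
])

```text
time_s: 9.32
tcp_pos: [0.6502, -0.0248, 0.0355]
ee_rot: [[0.188, 0.982, -0.0], [0.982, -0.188, 0.0], [0.0, -0.0, -1.0]]
contact_force: [0.0, 0.2, -2.6]
gripper_width: 0.0361
```

Request:
servo_tool([
  {"offset": [0,0,1],"angular": [0,0,0],"hand": 20},
  {"offset": [0,0,0],"angular": [0,0,0],"hand": 20},
])

```text
time_s: 9.57
tcp_pos: [0.6502, -0.0248, 0.0346]
ee_rot: [[0.188, 0.982, -0.0], [0.982, -0.188, 0.0], [0.0, -0.0, -1.0]]
contact_force: [0.5, -0.3, -1.4]
gripper_width: 0.0354
```

Request:
servo_tool([
  {"offset": [0,0,1],"angular": [0,0,0],"hand": 20},
  {"offset": [0,0,0],"angular": [0,0,0],"hand": 20},
])

```text
time_s: 9.82
tcp_pos: [0.6503, -0.0248, 0.0345]
ee_rot: [[0.188, 0.982, 0.0], [0.982, -0.188, 0.001], [0.001, 0.0, -1.0]]
contact_force: [-2.7, 1.8, 5.2]
gripper_width: 0.0356
```

```bash
python3 - <<'E'
from h import *
d=cap('side');crop(d,'s_5.png',210,150,330,250,6)
E
```

```text
(no output)
```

View pics/s_5.png

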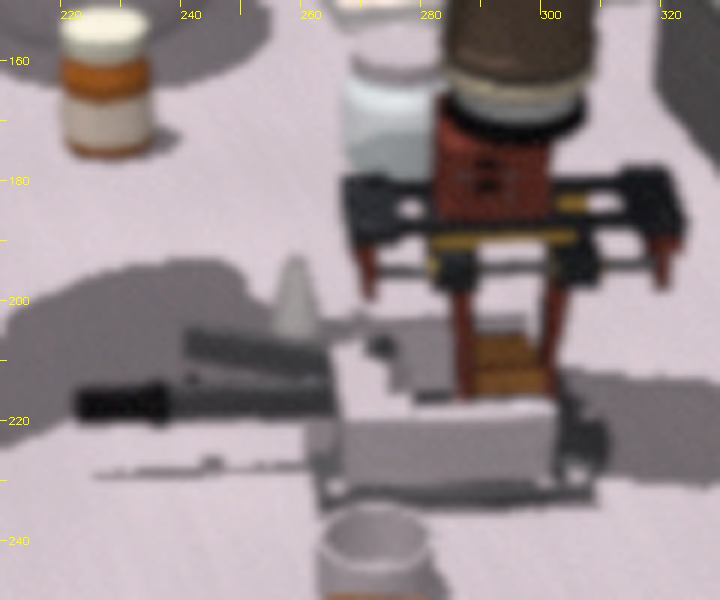

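The stamp rests on the seat floor: contact came at the expected 34.5 mm. I release it and lift clear.

Request:
servo_tool([
  {"offset": [0,0,-0.5],"angular": [0,0,0],"hand": 45},
  {"offset": [0,0,0],"angular": [0,0,0],"hand": 55},
  {"offset": [0,0,0],"angular": [0,0,0],"hand": 55},
  {"offset": [0,0,-20],"angular": [0,0,0],"hand": 55},
  {"offset": [0,0,-40],"angular": [0,0,0],"hand": 55},
  {"offset": [0,0,-50],"angular": [0,0,0],"hand": 55},
  {"offset": [0,0,0],"angular": [0,0,0],"hand": 55},
])

```text
time_s: 10.75
tcp_pos: [0.6527, -0.0259, 0.1496]
ee_rot: [[0.189, 0.982, 0.008], [0.982, -0.189, 0.0], [0.002, 0.008, -1.0]]
contact_force: [0.3, 0.5, -0.2]
gripper_width: 0.0483
```

Request:
servo_tool([
  {"offset": [-50,-30,0],"angular": [0,0,-10],"hand": 98},
  {"offset": [-40,-50,0],"angular": [0,0,-10],"hand": 98},
  {"offset": [-10,-55,0],"angular": [0,0,-10],"hand": 98},
  {"offset": [0,0,0],"angular": [0,0,-10],"hand": 98},
  {"offset": [0,0,0],"angular": [0,0,-10],"hand": 98},
  {"offset": [0,0,0],"angular": [0,0,-10],"hand": 98},
  {"offset": [0,0,0],"angular": [0,0,-10],"hand": 98},
  {"offset": [0,0,0],"angular": [0,0,-10],"hand": 98},
])

```text
time_s: 11.75
tcp_pos: [0.509, -0.1254, 0.1444]
ee_rot: [[-0.936, 0.351, -0.0], [0.351, 0.936, 0.0], [0.0, 0.0, -1.0]]
contact_force: [0.2, -0.5, -0.3]
gripper_width: 0.0857
```

```bash
python3 - <<'E'
from h import *
c=cap('top');cv2.imwrite('pics/top6.png',c[0]);crop(c,'t_6.png',240,165,350,270,7); d=cap('side');crop(d,'s_6.png',210,150,330,250,6)
s=r.read_state(); R=s['ee_rot'];print(s['gripper_width'],s['tcp_pos'],np.degrees(np.arctan2(R[1][1],R[0][1])),s['qpos'])
E
```

```text
0.08613102794288591 [ 0.50909156 -0.12544626  0.14445385] 69.23746430267066 [-0.31425928  0.36173117  0.58546388  1.95738928 -0.25393235  0.89445043
  1.61023432]
```

View pics/t_6.png

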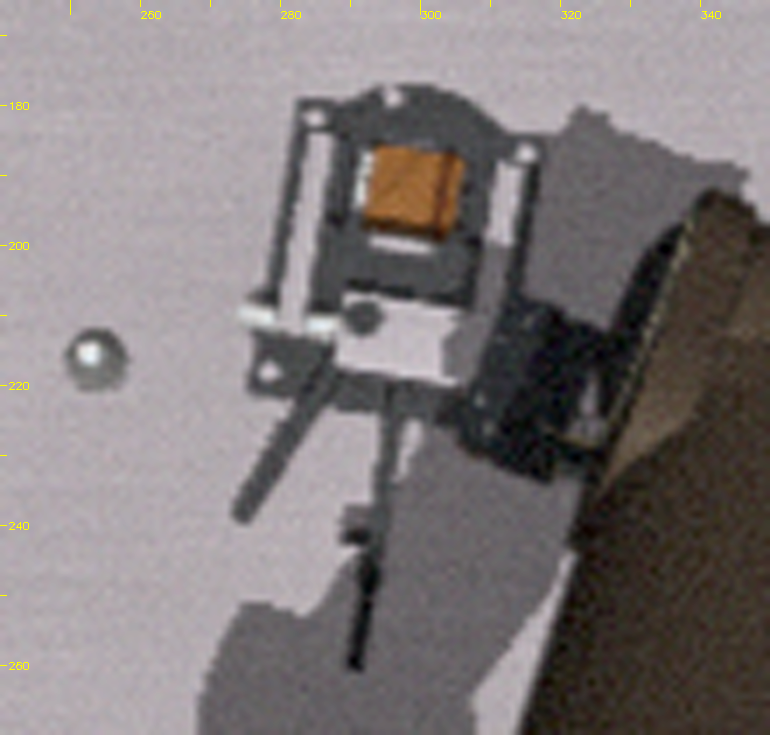

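View pics/s_6.png

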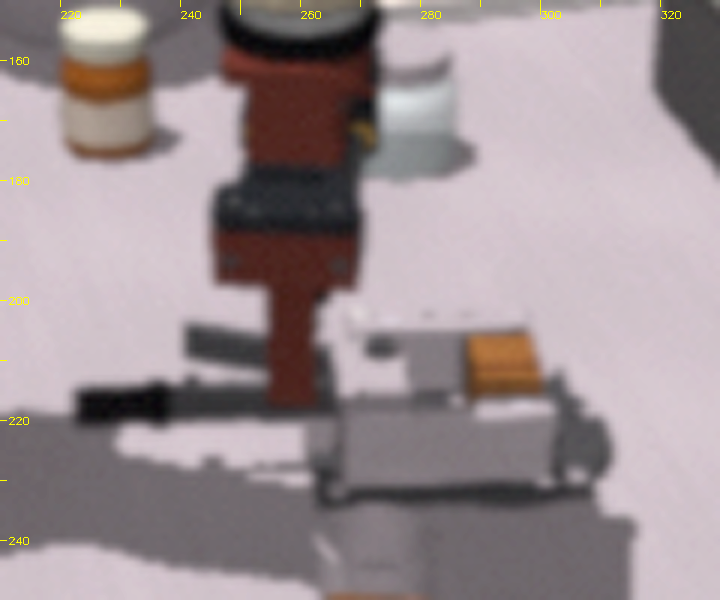

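The stamp stands in the seat with the die to the left, facing the moving jaw, and the pliers have not moved. Now I go over the handles.

```bash
cat >> h.py <<'E'
NP=(.651,-.0255,np.radians(-10.8))
def togo(x,y,z,p=NP):
    s=r.read_state(); R=np.array(s['ee_rot']); D=T(p,[(x,y,z)])[0]-s['tcp_pos']
    a=p[2]; t=s['tcp_pos']-np.array([p[0],p[1],0]); ex=np.array([np.cos(a),np.sin(a),0]); ey=np.array([-np.sin(a),np.cos(a),0])
    print('togo tool mm',(D@R*1000).round(1),'yaw tool y',np.degrees(np.arctan2(R[1][1],R[0][1])).round(2),'w',s['gripper_width']); print('pliers frame',(t@ex*1000).round(1),(t@ey*1000).round(1),'F',(s['contact_force']@ex).round(1),(s['contact_force']@ey).round(1),'t',s['time_s'])
E
python3 -c "
from h import *
togo(-.147,.016,.1)"
```

```text
togo tool mm [ 50.3 134.1  44.5] yaw tool y 69.24 w 0.08613102794288591
pliers frame -120.7 -124.8 F 0.5 -0.8 t 11.85
```

Request:
servo_tool([
  {"offset": [0,0,0],"angular": [0,0,-10],"hand": 100},
  {"offset": [0,0,0],"angular": [0,0,0],"hand": 100},
])

```text
time_s: 12.1
tcp_pos: [0.5092, -0.1254, 0.1443]
ee_rot: [[-0.981, 0.193, 0.0], [0.193, 0.981, 0.0], [-0.0, 0.0, -1.0]]
contact_force: [0.9, -0.1, 0.2]
gripper_width: 0.0877
```

```bash
python3 -c "
from h import *
togo(-.147,.016,.1)"
```

```text
togo tool mm [ 27.2 140.5  44.3] yaw tool y 78.88 w 0.08769840393734578
pliers frame -120.6 -124.7 F 0.9 0.0 t 12.1
```

Request:
servo_tool([
  {"offset": [9,47,0],"angular": [0,0,-0.4],"hand": 100},
  {"offset": [9,47,0],"angular": [0,0,0],"hand": 100},
  {"offset": [9,46,20],"angular": [0,0,0],"hand": 100},
  {"offset": [0,0,20],"angular": [0,0,0],"hand": 100},
  {"offset": [0,0,0],"angular": [0,0,0],"hand": 100},
  {"offset": [0,0,0],"angular": [0,0,0],"hand": 100},
])

```text
time_s: 12.85
tcp_pos: [0.5088, 0.0165, 0.1047]
ee_rot: [[-0.983, 0.185, 0.001], [0.185, 0.983, -0.0], [-0.001, -0.0, -1.0]]
contact_force: [0.4, -0.0, 0.4]
gripper_width: 0.088
```

```bash
python3 - <<'E'
from h import *
togo(-.147,.016,.026)
c=cap('top');crop(c,'t_7.png',240,165,350,270,7); d=cap('side');crop(d,'s_7.png',190,150,310,250,6)
E
```

```text
togo tool mm [-0.5  1.4 78.7] yaw tool y 79.32 w 0.08800921614217515
pliers frame -147.6 14.7 F 0.4 0.1 t 12.85
```

View pics/s_7.png

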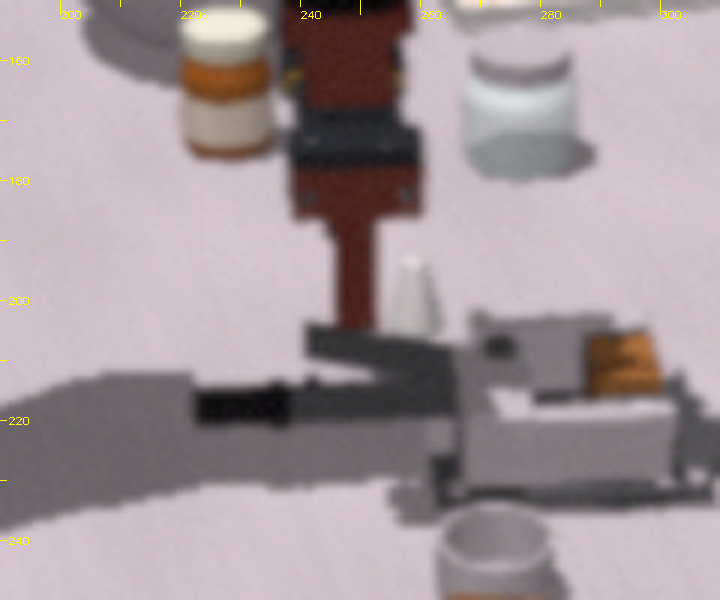

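View pics/t_7.png

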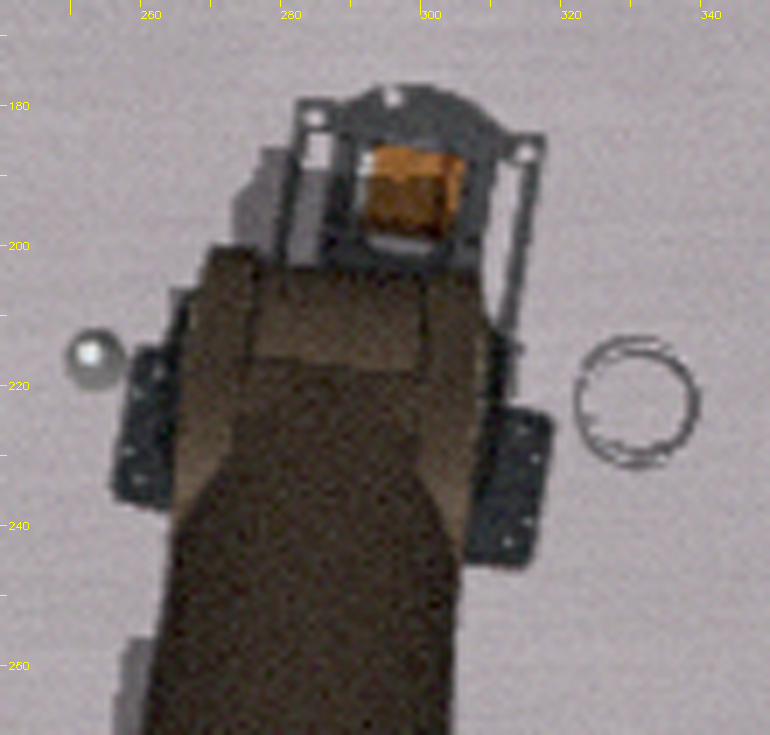

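Request:
servo_tool([
  {"offset": [0,2,20],"angular": [0,0,0],"hand": 100},
  {"offset": [0,0,15],"angular": [0,0,0],"hand": 100},
  {"offset": [0,0,10],"angular": [0,0,0],"hand": 100},
  {"offset": [0,0,10],"angular": [0,0,0],"hand": 100},
  {"offset": [0,0,0],"angular": [0,0,0],"hand": 100},
])

```text
time_s: 13.58
tcp_pos: [0.5084, 0.0191, 0.0485]
ee_rot: [[-0.983, 0.182, -0.001], [0.182, 0.983, -0.0], [0.001, -0.0, -1.0]]
contact_force: [0.3, 0.4, -0.2]
gripper_width: 0.0876
```

Request:
servo_tool([
  {"offset": [0,0,10],"angular": [0,0,0],"hand": 100},
  {"offset": [0,0,7],"angular": [0,0,0],"hand": 100},
  {"offset": [0,0,6],"angular": [0,0,0],"hand": 100},
  {"offset": [0,0,0],"angular": [0,0,0],"hand": 100},
])

```text
time_s: 14.08
tcp_pos: [0.5085, 0.0192, 0.0256]
ee_rot: [[-0.983, 0.182, -0.001], [0.182, 0.983, -0.0], [0.001, -0.0, -1.0]]
contact_force: [-0.2, 0.0, 1.3]
gripper_width: 0.0879
```

```bash
python3 - <<'E'
from h import *
togo(-.147,.017,.026)
c=cap('top');crop(c,'t_8.png',240,165,350,270,7); d=cap('side');crop(d,'s_8.png',190,150,310,250,6)
E
```

```text
togo tool mm [-1.4 -0.2 -0.4] yaw tool y 79.54 w 0.08785358135917251
pliers frame -148.4 17.2 F -0.2 -0.0 t 14.075
```

View pics/s_8.png

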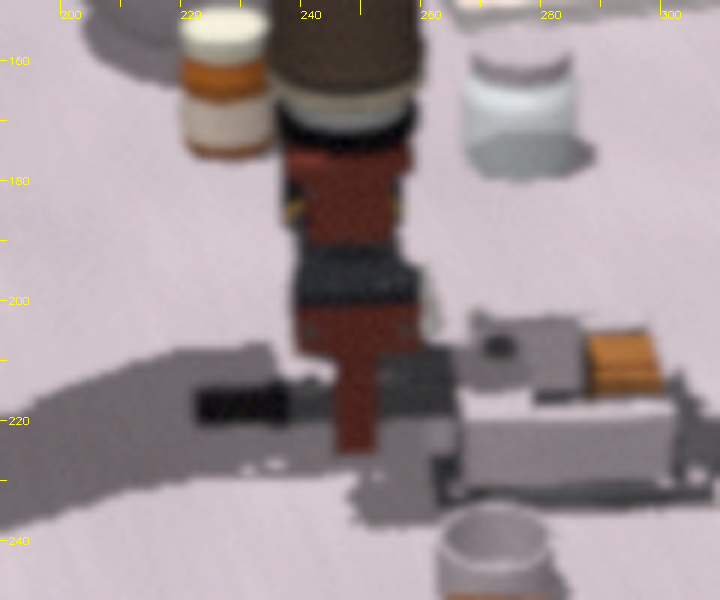

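Request:
servo_tool([
  {"offset": [0,1,0],"angular": [0,0,0],"hand": 90},
  {"offset": [0,0.5,0],"angular": [0,0,0],"hand": 82},
  {"offset": [0,0,0],"angular": [0,0,0],"hand": 82},
])

```text
time_s: 14.55
tcp_pos: [0.5092, 0.0209, 0.0263]
ee_rot: [[-0.983, 0.181, 0.0], [0.181, 0.983, 0.0], [-0.0, 0.0, -1.0]]
contact_force: [0.0, -0.6, 0.0]
gripper_width: 0.0719
```

```bash
python3 - <<'E'
from h import *
togo(-.147,.017,.026)
E
```

```text
togo tool mm [-1.  -2.   0.3] yaw tool y 79.56 w 0.07189218181707477
pliers frame -148.0 19.0 F 0.1 -0.5 t 14.55
```

Request:
servo_tool([
  {"offset": [0,-0.5,0],"angular": [0,0,0],"hand": 80},
  {"offset": [0,-0.5,0],"angular": [0,0,0],"hand": 78},
  {"offset": [0,0,0],"angular": [0,0,0],"hand": 78},
])

```text
time_s: 14.92
tcp_pos: [0.5091, 0.0216, 0.0262]
ee_rot: [[-0.984, 0.18, 0.0], [0.18, 0.984, 0.002], [0.0, 0.002, -1.0]]
contact_force: [0.5, 5.8, 1.0]
gripper_width: 0.0693
```

```bash
python3 - <<'E'
from h import *
togo(-.147,.017,.026)
E
```

```text
togo tool mm [-1.2 -2.7  0.2] yaw tool y 79.63 w 0.06930765350171898
pliers frame -148.3 19.6 F -0.6 5.8 t 14.925
```

Request:
servo_tool([
  {"offset": [0,1,0],"angular": [0,0,0],"hand": 78},
  {"offset": [0,0,0],"angular": [0,0,0],"hand": 78},
])

```text
time_s: 15.18
tcp_pos: [0.5091, 0.0216, 0.0262]
ee_rot: [[-0.984, 0.181, -0.0], [0.181, 0.984, 0.001], [0.0, 0.001, -1.0]]
contact_force: [-1.1, 5.3, 1.4]
gripper_width: 0.0684
```

Request:
servo_tool([
  {"offset": [0,1,0],"angular": [0,0,0],"hand": 78},
  {"offset": [0,0,0],"angular": [0,0,0],"hand": 78},
])

```text
time_s: 15.42
tcp_pos: [0.5091, 0.0216, 0.0261]
ee_rot: [[-0.983, 0.182, -0.0], [0.182, 0.983, -0.0], [0.0, -0.0, -1.0]]
contact_force: [-0.9, 2.9, 1.4]
gripper_width: 0.0685
```

Request:
servo_tool([
  {"offset": [0,0.7,0],"angular": [0,0,0],"hand": 78},
  {"offset": [0,-0.9,0],"angular": [0,0,0],"hand": 76},
  {"offset": [0,0,0],"angular": [0,0,0],"hand": 76},
])

```text
time_s: 15.8
tcp_pos: [0.509, 0.0208, 0.0261]
ee_rot: [[-0.983, 0.182, -0.0], [0.182, 0.983, -0.001], [0.0, -0.001, -1.0]]
contact_force: [-2.4, -1.4, 1.8]
gripper_width: 0.0672
```

Request:
servo_tool([
  {"offset": [0,-0.9,0],"angular": [0,0,0],"hand": 74},
  {"offset": [0,0,0],"angular": [0,0,0],"hand": 74},
])

```text
time_s: 16.05
tcp_pos: [0.5088, 0.02, 0.0261]
ee_rot: [[-0.983, 0.182, -0.0], [0.182, 0.983, -0.001], [0.0, -0.001, -1.0]]
contact_force: [-3.7, -3.1, 2.7]
gripper_width: 0.0652
```

```bash
python3 - <<'E'
from h import *
togo(-.147,.017,.026)
E
```

```text
togo tool mm [-1.2 -1.1  0.1] yaw tool y 79.51 w 0.06518428383888204
pliers frame -148.2 18.1 F -3.1 -3.7 t 16.05
```

Request:
servo_tool([
  {"offset": [0,-1.4,0],"angular": [0,0,0],"hand": 72},
  {"offset": [0,-0.9,0],"angular": [0,0,0],"hand": 70},
  {"offset": [0,0,0],"angular": [0,0,0],"hand": 70},
])

```text
time_s: 16.42
tcp_pos: [0.5085, 0.0183, 0.0261]
ee_rot: [[-0.983, 0.182, -0.0], [0.182, 0.983, -0.0], [0.0, -0.0, -1.0]]
contact_force: [-3.1, -3.1, 3.4]
gripper_width: 0.0617
```

Request:
servo_tool([
  {"offset": [0,-1.2,0],"angular": [0,0,0],"hand": 68},
  {"offset": [0,-0.9,0],"angular": [0,0,0],"hand": 66},
  {"offset": [0,0,0],"angular": [0,0,0],"hand": 66},
])

```text
time_s: 16.8
tcp_pos: [0.5082, 0.0165, 0.0261]
ee_rot: [[-0.983, 0.181, -0.0], [0.181, 0.983, 0.0], [0.0, 0.0, -1.0]]
contact_force: [-3.5, -1.6, 4.4]
gripper_width: 0.0579
```

```bash
python3 - <<'E'
from h import *
togo(-.147,.017,.026)
E
```

```text
togo tool mm [-1.2  2.5  0.1] yaw tool y 79.55 w 0.057936115121210975
pliers frame -148.2 14.5 F -3.1 -2.3 t 16.8
```

Request:
servo_tool([
  {"offset": [0,-1.1,0],"angular": [0,0,0],"hand": 64},
  {"offset": [0,-0.9,0],"angular": [0,0,0],"hand": 62},
  {"offset": [0,0,0],"angular": [0,0,0],"hand": 62},
])

```text
time_s: 17.18
tcp_pos: [0.5079, 0.0148, 0.0261]
ee_rot: [[-0.983, 0.181, -0.0], [0.181, 0.983, 0.0], [0.0, 0.0, -1.0]]
contact_force: [-3.6, 1.4, 4.7]
gripper_width: 0.0546
```

Request:
servo_tool([
  {"offset": [0,-1.0,0],"angular": [0,0,0],"hand": 60},
  {"offset": [0,-0.9,0],"angular": [0,0,0],"hand": 58},
  {"offset": [0,0,0],"angular": [0,0,0],"hand": 58},
])

```text
time_s: 17.55
tcp_pos: [0.5075, 0.0131, 0.0261]
ee_rot: [[-0.984, 0.181, -0.0], [0.181, 0.984, 0.001], [0.0, 0.001, -1.0]]
contact_force: [-4.1, 3.0, 4.7]
gripper_width: 0.0511
```

```bash
python3 - <<'E'
from h import *
togo(-.147,.017,.026)
d=cap('side');crop(d,'s_9.png',190,150,310,250,6);c=cap('top');crop(c,'t_9.png',240,165,350,270,7)
E
```

```text
togo tool mm [-1.2  5.9  0.1] yaw tool y 79.59 w 0.051106062001068486
pliers frame -148.2 11.1 F -4.6 2.2 t 17.55
```

View pics/t_9.png

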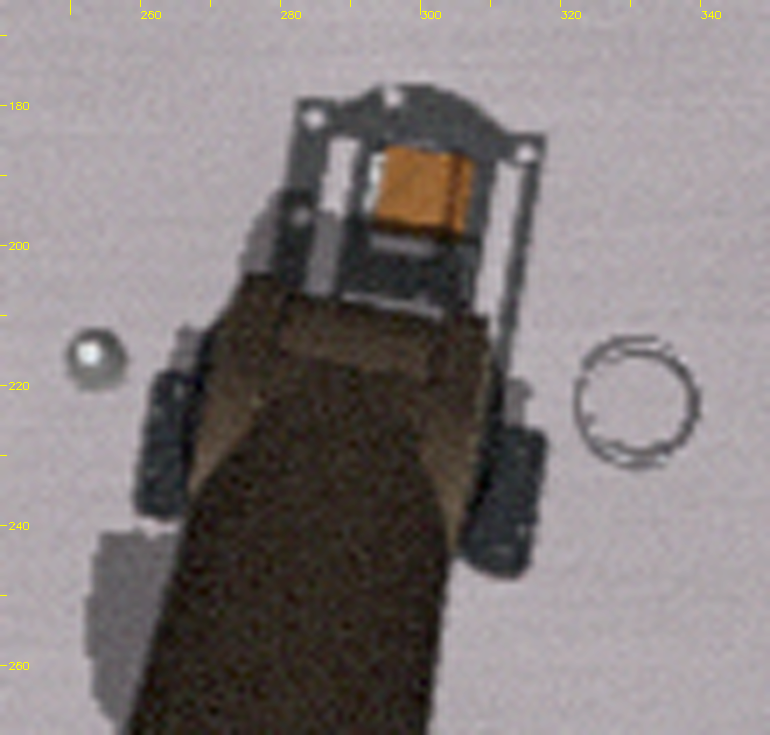

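The moving jaw is closing and pushing the stamp towards the fixed jaw. The foot bolts at (315,182 and 527,152 in crop) are unmoved. I keep closing.

Request:
servo_tool([
  {"offset": [0,-0.6,0],"angular": [0,0,0],"hand": 56},
  {"offset": [0,-0.8,0],"angular": [0,0,0],"hand": 54},
  {"offset": [0,0,0],"angular": [0,0,0],"hand": 54},
])

```text
time_s: 18.02
tcp_pos: [0.5072, 0.0113, 0.0261]
ee_rot: [[-0.983, 0.181, -0.0], [0.181, 0.983, 0.0], [0.0, 0.0, -1.0]]
contact_force: [-4.4, 2.4, 4.4]
gripper_width: 0.0477
```

Request:
servo_tool([
  {"offset": [0,-0.7,0],"angular": [0,0,0],"hand": 52},
  {"offset": [0,-0.8,0],"angular": [0,0,0],"hand": 50},
  {"offset": [0,0,0],"angular": [0,0,0],"hand": 50},
])

```text
time_s: 18.4
tcp_pos: [0.5069, 0.0096, 0.0261]
ee_rot: [[-0.983, 0.182, -0.0], [0.182, 0.983, 0.0], [0.0, -0.0, -1.0]]
contact_force: [-4.1, 2.0, 4.8]
gripper_width: 0.044
```

```bash
python3 - <<'E'
from h import *
togo(-.147,.017,.026)
E
```

```text
togo tool mm [-1.2  9.6  0.1] yaw tool y 79.54 w 0.04404272803935003
pliers frame -148.1 7.4 F -4.4 1.2 t 18.4
```

Request:
servo_tool([
  {"offset": [0,-0.8,0],"angular": [0,0,0],"hand": 48},
  {"offset": [0,-0.9,0],"angular": [0,0,0],"hand": 46},
  {"offset": [0,0,0],"angular": [0,0,0],"hand": 46},
])

```text
time_s: 18.77
tcp_pos: [0.5067, 0.0078, 0.0261]
ee_rot: [[-0.983, 0.182, -0.0], [0.182, 0.983, -0.0], [0.0, -0.0, -1.0]]
contact_force: [-4.6, 0.4, 3.8]
gripper_width: 0.0401
```

Request:
servo_tool([
  {"offset": [0,-0.8,0],"angular": [0,0,0],"hand": 44},
  {"offset": [0,-0.9,0],"angular": [0,0,0],"hand": 42},
  {"offset": [0,0,0],"angular": [0,0,0],"hand": 42},
])

```text
time_s: 19.15
tcp_pos: [0.5068, 0.006, 0.0261]
ee_rot: [[-0.983, 0.182, 0.001], [0.182, 0.983, -0.0], [-0.001, -0.0, -1.0]]
contact_force: [-1.7, -2.0, -1.1]
gripper_width: 0.037
```

```bash
python3 - <<'E'
from h import *
togo(-.147,.017,.026)
E
```

```text
togo tool mm [-0.6 13.1  0.1] yaw tool y 79.53 w 0.03697687085799628
pliers frame -147.5 3.9 F -1.3 -2.3 t 19.15
```

Request:
servo_tool([
  {"offset": [0,-1.0,0],"angular": [0,0,0],"hand": 40},
  {"offset": [0,-0.9,0],"angular": [0,0,0],"hand": 38},
  {"offset": [0,0,0],"angular": [0,0,0],"hand": 38},
])

```text
time_s: 19.52
tcp_pos: [0.5067, 0.0042, 0.0263]
ee_rot: [[-0.983, 0.182, 0.001], [0.182, 0.983, -0.0], [-0.001, -0.0, -1.0]]
contact_force: [-0.1, -1.6, -0.9]
gripper_width: 0.0332
```

```bash
python3 - <<'E'
from h import *
togo(-.147,.017,.026)
c=cap('top');crop(c,'t_10.png',240,165,350,270,7)
E
```

```text
togo tool mm [-0.3 14.9  0.3] yaw tool y 79.53 w 0.03316752270520705
pliers frame -147.3 2.1 F 0.2 -1.6 t 19.525
```

View pics/t_10.png

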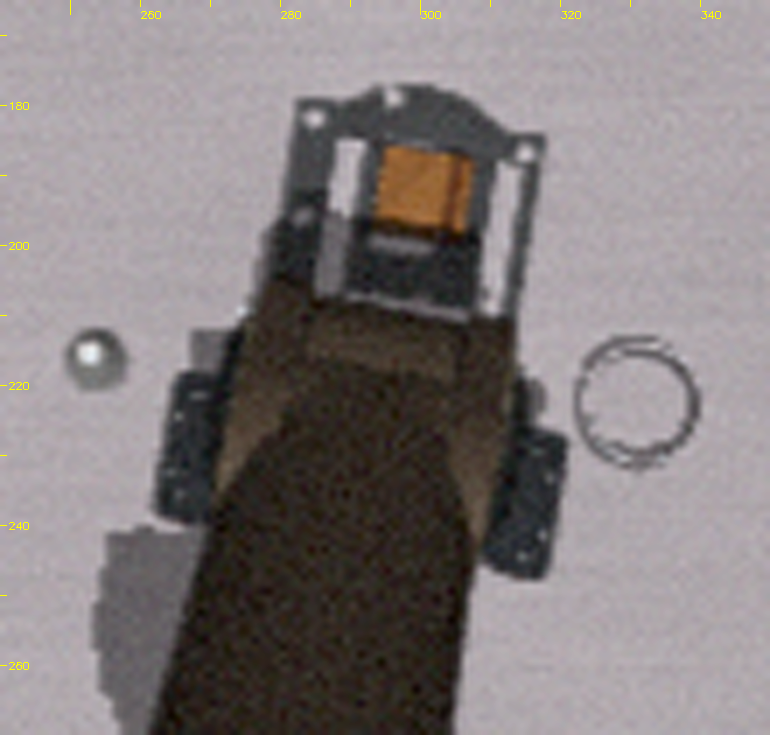

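The die is now flush, with no white left of the block, and the force has dropped, so it snapped over. I open slowly to see whether it stays locked.

Request:
servo_tool([
  {"offset": [0,0,0],"angular": [0,0,0],"hand": 42},
  {"offset": [0,0,0],"angular": [0,0,0],"hand": 48},
  {"offset": [0,0,0],"angular": [0,0,0],"hand": 60},
  {"offset": [0,0,0],"angular": [0,0,0],"hand": 60},
  {"offset": [0,0,-20],"angular": [0,0,0],"hand": 60},
  {"offset": [0,0,-30],"angular": [0,0,0],"hand": 60},
  {"offset": [0,0,-30],"angular": [0,0,0],"hand": 60},
  {"offset": [0,0,0],"angular": [0,0,0],"hand": 60},
])

```text
time_s: 20.58
tcp_pos: [0.5075, 0.0046, 0.108]
ee_rot: [[-0.983, 0.181, 0.004], [0.181, 0.983, 0.001], [-0.004, 0.002, -1.0]]
contact_force: [0.1, -0.2, -0.6]
gripper_width: 0.0529
```

Request:
servo_tool([
  {"offset": [50,-15,0],"angular": [0,0,0],"hand": 20},
  {"offset": [50,-50,0],"angular": [0,0,0],"hand": 0},
  {"offset": [0,-50,0],"angular": [0,0,0],"hand": 0},
  {"offset": [0,-40,0],"angular": [0,0,0],"hand": 0},
  {"offset": [0,0,0],"angular": [0,0,0],"hand": 0},
])

```text
time_s: 21.2
tcp_pos: [0.3853, -0.1274, 0.1057]
ee_rot: [[-0.983, 0.186, -0.0], [0.186, 0.983, -0.001], [0.0, -0.001, -1.0]]
contact_force: [0.2, -0.1, 0.1]
gripper_width: 0.0062
```

```bash
python3 - <<'E'
from h import *
togo(-.214,.02,.1)
c=cap('top');crop(c,'t_11.png',240,165,350,270,7); d=cap('side');crop(d,'s_11.png',190,150,310,250,6)
E
```

```text
togo tool mm [-28.1 169.8   5.6] yaw tool y 79.27 w 0.006232446586554793
pliers frame -241.9 -149.9 F 0.2 -0.0 t 21.2
```

View pics/t_11.png

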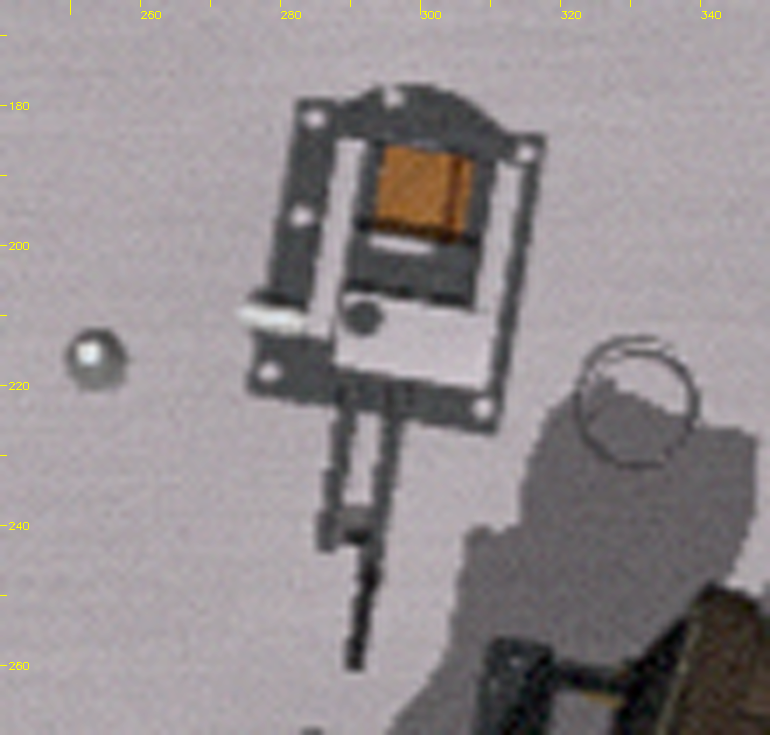

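View pics/s_11.png

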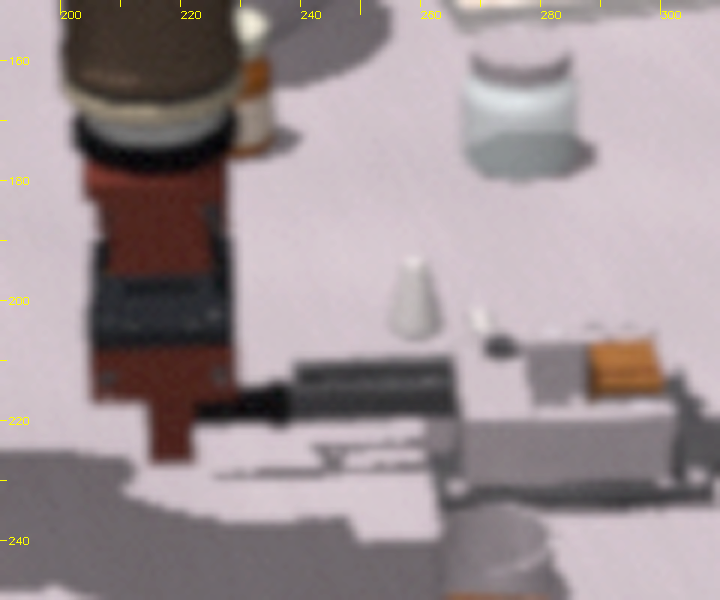

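The handles stay locked by themselves: both are parallel in the top view, with tails at (327,540) and (372,560) in the crop. The die is flush and the foot has not turned. Next is the lever.

Request:
servo_tool([
  {"offset": [-8,54,0],"angular": [0,0,0],"hand": 0},
  {"offset": [-8,54,0],"angular": [0,0,0],"hand": 0},
  {"offset": [-8,54,0],"angular": [0,0,0],"hand": 0},
  {"offset": [0,0,20],"angular": [0,0,0],"hand": 0},
  {"offset": [0,0,0],"angular": [0,0,0],"hand": 0},
])

```text
time_s: 21.92
tcp_pos: [0.438, 0.0313, 0.0848]
ee_rot: [[-0.984, 0.178, -0.003], [0.178, 0.984, -0.001], [0.003, -0.002, -1.0]]
contact_force: [0.5, 0.7, 0.2]
gripper_width: 0.0005
```

```bash
python3 - <<'E'
from h import *
togo(-.218,.012,.029)
d=cap('side');crop(d,'s_12.png',190,150,310,250,6)
E
```

```text
togo tool mm [-2.1 -3.8 55.8] yaw tool y 79.74 w 0.0005376519745835382
pliers frame -219.9 15.9 F 0.4 0.8 t 21.925
```

View pics/s_12.png

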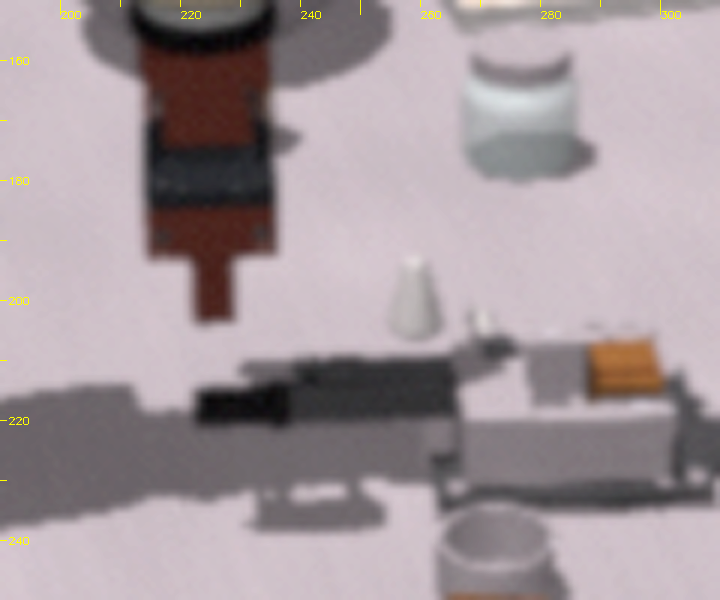

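Request:
servo_tool([
  {"offset": [-2,-1,20],"angular": [0,0,0],"hand": 0},
  {"offset": [0,0,15],"angular": [0,0,0],"hand": 0},
  {"offset": [0,0,10],"angular": [0,0,0],"hand": 0},
  {"offset": [0,0,10],"angular": [0,0,0],"hand": 0},
  {"offset": [0,0,0],"angular": [0,0,0],"hand": 0},
])

```text
time_s: 22.6
tcp_pos: [0.4407, 0.0283, 0.0306]
ee_rot: [[-0.983, 0.182, -0.001], [0.182, 0.983, -0.0], [0.001, -0.0, -1.0]]
contact_force: [-0.0, -0.0, 0.1]
gripper_width: 0.0002
```

Request:
servo_tool([
  {"offset": [0,-2,0],"angular": [0,0,0],"hand": 0},
  {"offset": [0,-2,0],"angular": [0,0,0],"hand": 0},
  {"offset": [0,-2,0],"angular": [0,0,0],"hand": 0},
  {"offset": [0,-1.5,0],"angular": [0,0,0],"hand": 0},
  {"offset": [0,0,0],"angular": [0,0,0],"hand": 0},
])

```text
time_s: 23.22
tcp_pos: [0.4398, 0.021, 0.0312]
ee_rot: [[-0.983, 0.182, 0.0], [0.182, 0.983, 0.0], [-0.0, 0.0, -1.0]]
contact_force: [0.3, 0.5, -0.0]
gripper_width: 0.0007
```

```bash
python3 - <<'E'
from h import *
togo(-.218,.012,.029)
d=cap('side');crop(d,'s_13.png',190,150,310,250,6)
E
```

```text
togo tool mm [1.8 6.  2.2] yaw tool y 79.54 w 0.0006606048815314415
pliers frame -216.2 6.1 F 0.2 0.5 t 23.225
```

View pics/s_13.png

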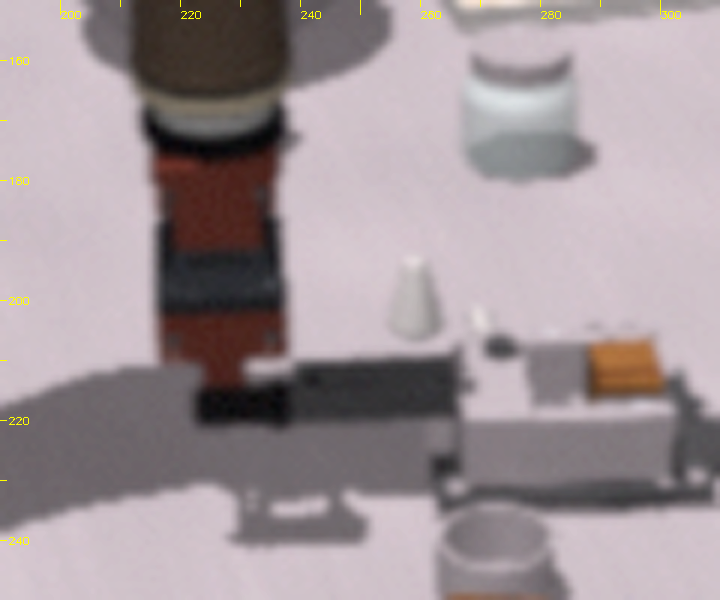

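The closed fingers are on the +y side of the tab, just touching it at about (227,216). I pull to -y in 2 mm steps.

Request:
servo_tool([
  {"offset": [0,-2,0],"angular": [0,0,0],"hand": 0},
  {"offset": [0,-2,0],"angular": [0,0,0],"hand": 0},
  {"offset": [0,-2,0],"angular": [0,0,0],"hand": 0},
  {"offset": [0,0,0],"angular": [0,0,0],"hand": 0},
])

```text
time_s: 23.78
tcp_pos: [0.4385, 0.016, 0.0311]
ee_rot: [[-0.984, 0.181, -0.0], [0.181, 0.984, 0.001], [0.001, 0.001, -1.0]]
contact_force: [0.1, 4.9, 0.5]
gripper_width: 0.0006
```

Request:
servo_tool([
  {"offset": [0,-2,0],"angular": [0,0,0],"hand": 0},
  {"offset": [0,-2,0],"angular": [0,0,0],"hand": 0},
  {"offset": [0,0,0],"angular": [0,0,0],"hand": 0},
])

```text
time_s: 24.15
tcp_pos: [0.4377, 0.0118, 0.0311]
ee_rot: [[-0.984, 0.181, -0.001], [0.181, 0.984, 0.001], [0.001, 0.001, -1.0]]
contact_force: [-0.3, 3.5, -0.0]
gripper_width: 0.0005
```

Request:
servo_tool([
  {"offset": [0,-1.5,0],"angular": [0,0,0],"hand": 0},
  {"offset": [0,0,0],"angular": [0,0,0],"hand": 0},
])

```text
time_s: 24.4
tcp_pos: [0.4377, 0.0098, 0.0311]
ee_rot: [[-0.983, 0.181, -0.0], [0.181, 0.983, 0.0], [0.0, 0.0, -1.0]]
contact_force: [0.1, 4.1, 0.3]
gripper_width: 0.0006
```

```bash
python3 - <<'E'
from h import *
togo(-.218,.012,.029)
d=cap('side');crop(d,'s_14.png',190,150,310,250,6)
E
```

```text
togo tool mm [ 1.7 17.3  2.1] yaw tool y 79.55 w 0.0005846597424026822
pliers frame -216.2 -5.3 F -0.7 4.1 t 24.4
```

View pics/s_14.png

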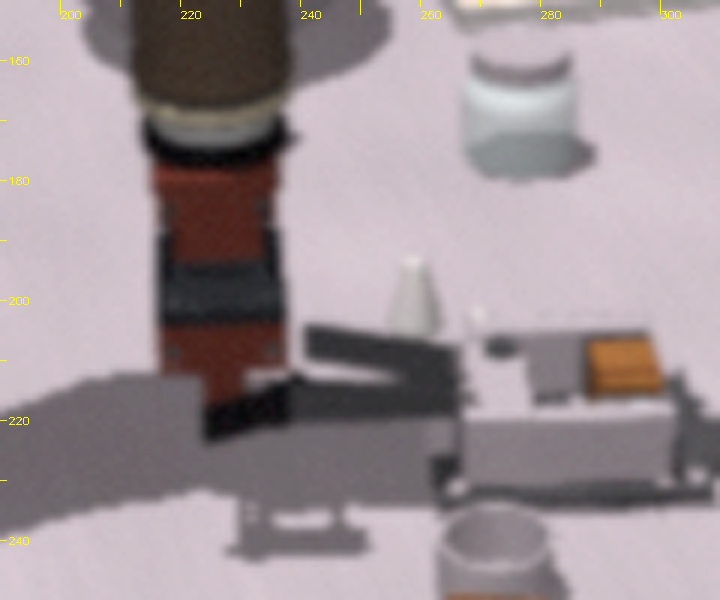

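The pliers have sprung open: the moving handle is back out, with its tail at (241,206). I let the lever return, then back off and lift away.

Request:
servo_tool([
  {"offset": [0,4,0],"angular": [0,0,0],"hand": 0},
  {"offset": [0,5,0],"angular": [0,0,0],"hand": 0},
  {"offset": [0,6,0],"angular": [0,0,0],"hand": 0},
  {"offset": [0,3,0],"angular": [0,0,0],"hand": 0},
  {"offset": [0,0,-20],"angular": [0,0,0],"hand": 0},
  {"offset": [0,0,-50],"angular": [0,0,0],"hand": 0},
  {"offset": [0,0,-50],"angular": [0,0,0],"hand": 0},
  {"offset": [0,0,0],"angular": [0,0,0],"hand": 0},
])

```text
time_s: 25.45
tcp_pos: [0.4432, 0.0278, 0.1543]
ee_rot: [[-0.983, 0.181, 0.006], [0.181, 0.983, 0.002], [-0.006, 0.003, -1.0]]
contact_force: [0.5, 0.9, 0.2]
gripper_width: 0.0001
```

Request:
servo_tool([
  {"offset": [10,-50,0],"angular": [0,0,0],"hand": 0},
  {"offset": [10,-50,0],"angular": [0,0,0],"hand": 0},
  {"offset": [0,-50,0],"angular": [0,0,0],"hand": 0},
  {"offset": [0,-50,0],"angular": [0,0,0],"hand": 0},
  {"offset": [0,0,0],"angular": [0,0,0],"hand": 0},
  {"offset": [0,0,0],"angular": [0,0,0],"hand": 0},
])

```text
time_s: 26.2
tcp_pos: [0.3847, -0.165, 0.1505]
ee_rot: [[-0.983, 0.182, -0.001], [0.182, 0.983, 0.0], [0.001, 0.0, -1.0]]
contact_force: [0.1, -0.2, 0.8]
gripper_width: 0.0003
```

```bash
python3 - <<'E'
from h import *
togo(-.218,.012,.029)
d=cap('side');crop(d,'s_15.png',190,150,310,250,6);cv2.imwrite('pics/s_15f.png',d[0])
c=cap('top');crop(c,'t_15.png',240,165,350,270,7);cv2.imwrite('pics/t_15f.png',c[0])
E
```

```text
togo tool mm [-18.7 198.9 121.5] yaw tool y 79.52 w 0.00032832709214714365
pliers frame -235.4 -187.0 F 0.2 -0.2 t 26.2
```

View pics/t_15.png

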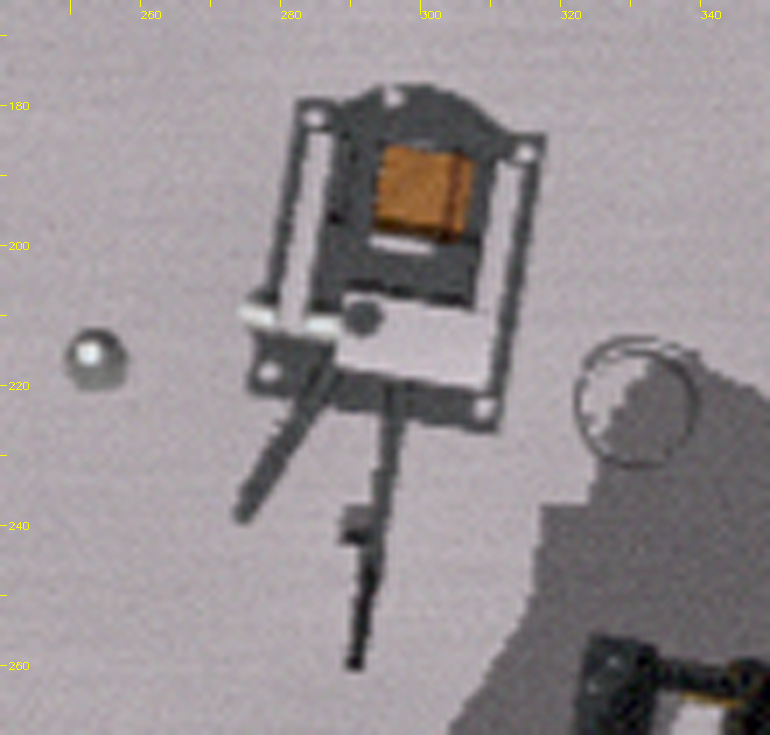

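View pics/s_15f.png

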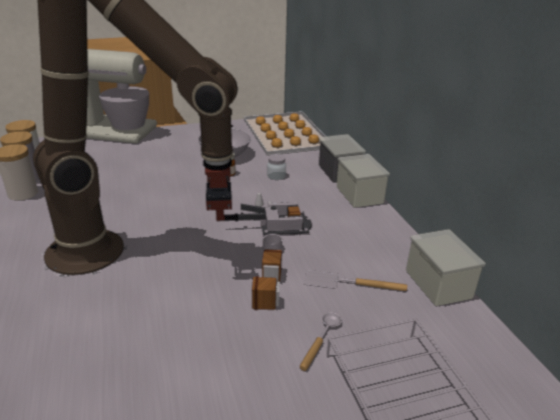

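View pics/t_15f.png

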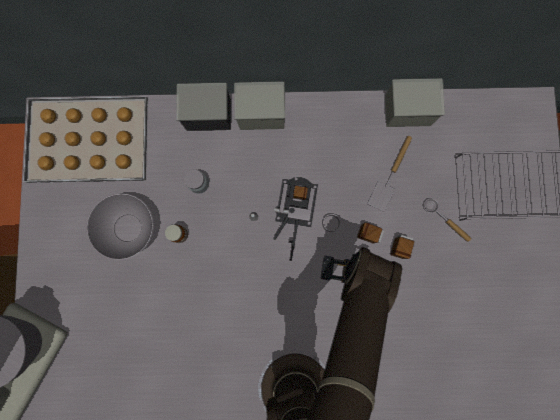

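The pliers are open, and the stamp is in the seat with its die flush. The handles, lever and foot are at their starting pixels, and the other things have not moved. I hand in.

```bash
python3 -c "
from bench import r
print(r.sign_off())"
```

```text
the job is handed in; nothing more can be done
None
```

The job is done and handed in at about 26 s of the 72 s allowed:
- **Stamp:** I stood the smallest stamp in the seat with its die facing the moving jaw.
- **Squeeze:** I closed the handles in small steps, following the fixed handle. The net sideways force stayed under 6 N.
- **Lock:** They snapped over centre. With the fingers clear, the handles stayed locked and the die was pressed flush.
- **Release:** I pulled the lever tab about 11 mm with about 5 N or less, and the pliers sprang open.

In the last pictures:
- The pliers are open, and the lever and swivel foot are at their starting pixels.
- The stamp is in the seat with its die flush, judged only from above, where no die shows beyond the block.
- The other things are where they were.
- The arm is clear, with almost no force on it.

One reading disagreed slightly: the handle tail and lever tab lay about 4–6 mm further back than I worked out from the description. I allowed for this when pulling the lever. No check failed.

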